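# Spin-check a drive flange and brake it on its index slot

## Task

Check that the drive flange runs freely: flick one of its three upright pins so that the flange turns anticlockwise (seen from above) and coasts untouched for at least three seconds. Then brake it with a fingertip on the smooth flat of the disc so that it stops with its slot at the fixed pointer, and leave it there with the fingers clear. Never hold or press the disc at standstill with the slot away from the pointer, do not push it slowly to the pointer by a pin, and neither lift nor move the wrench, bushing and standoff.

Things in the scene. Friction and masses are not known exactly. Their poses are not given: they have to be found in the camera images.
- fixture: brass base plate 220 x 220 x 16 mm lying fixed on the bench, with a bearing block in its middle; origin at the centre of the underside, on the flange's vertical axis. Its +x axis points towards the pointer, a dark steel post outside the rim (118 to 146 mm from the axis, 22 mm wide, top at 76 mm).
- flange (a joint): angle of the flange on its free bearing (rad), endless and not wrapped: a multiple of 2 pi when the slot is at the pointer; grows anticlockwise from above. Starts between 0.9 and 5.3. Light drag: from 3 rad/s it coasts for 9 to 18 s, losing 0.1 to 0.5 rad/s each second; a few newtons of fingertip on the flat stop it within some hundredths of a second. At rest it stays put.
- hub (a point): centre of the flange's flat aluminium disc, 220 mm across, 10 mm thick, turning with the joint. The point lies on the axis at the height of the upper face (75 mm above the bench); +x points to the slot, a dark radial bar 38 x 16 mm at the rim, flush with the face. The flat from 62 to 110 mm off the axis is smooth all round. A 44 mm hub cap, 6 mm high, at the centre is for show (not solid).
- pin1 (a point): centre of the top of the first of three upright steel pins, 14 mm in diameter, fixed to the flange, standing 30 mm above the disc's face, 55 mm from the axis; 60 degrees anticlockwise from the slot
- pin2 (a point): top centre of the second such pin, 180 degrees from the slot
- pin3 (a point): top centre of the third such pin, 300 degrees anticlockwise from the slot
- slot (a point): the point where the slot's middle line meets the rim, 110 mm from the axis, at the height of the disc's face
- pointer (a point): the fixed point on the rim circle just before the pointer's tip, 110 mm from the axis, at the height of the disc's face: the slot point must stop here
- wrench: steel wrench 160 mm long lying loose on the bench, handle along -x; bystander
- bushing: brass bushing, 48 mm in diameter, 35 mm high, standing loose on the bench, origin at the centre of its underside; bystander
- standoff: aluminium standoff, 26 mm in diameter, 55 mm high, standing loose on the bench, origin at the centre of its underside; bystander

How it is judged:
By the outcome, as a careful person would: the job done as asked, in the order asked, and still so for the second after the job is handed in, with the robot touching nothing.
It also fails if it takes over 51 s, if anything falls off the work surface, if the arm or the gripper's body presses on something with over 40 N, if the wrist force passes 120 N, or if a joint passes its speed limit or range.

## Robot

A 6-joint arm with a two-finger parallel gripper is mounted at the origin on the work surface. World frame = base frame: x ahead of the robot, y to its left, z up, the work surface at z = 0. Lengths are in m, angles in rad, forces in N, time in s.
With the tool pointing down it reaches from about 0.325 to 0.775 m from the base axis. Payload 9.3 kg.
Tool frame: the origin (TCP) lies between the finger pads; the fingertips stand 11 mm ahead of it and the grasp point (between the pads) lies 8 mm behind it; z points along the fingers, y is the line along which they close (so a half turn about z gives the same grasp; the last joint's range is limited). The gripper opens to 85 mm and grips with 20 to 120 N. Pads are 22 mm wide; open, the fingers measure 114 mm over their backs; the gripper's body (76 mm by 85 mm) begins 54 mm behind the grasp point. The pads swing forward as they close: fully open they stand 13 mm farther back than shut.
Start: joints at [1.034, 0.259, 0.021, 1.334, 0, 1.418], TCP at [0.206, 0.51, 0.242] pointing down, gripper open.
Joint ranges: [-3.04, 3.04], [-0.91, 1.82], [-1.04, 1.36], [-1.92, 1.95], [-1.52, 1.45], [-3.14, 3.14]. Speed limits (rad/s): [2.22, 2.22, 2.79, 3.14, 3.14, 3.14].

## Interface

Orientations are given as [roll, pitch, yaw] about the fixed x, y, z axes, in that order (R = Rz(yaw) Ry(pitch) Rx(roll)).
In Python, from bench import r, camera, get_calibration, spotter gives the robot as it stands.
- The arm moves only by the tool servo_tool, never from a script. Its argument "deltas" is a list of rows, each an object of numbers: "dx", "dy", "dz": the shift along the tool's x, y, z in cm; "twist": the turn about the tool's z in rad; "fingers": the opening in per cent of the stroke, from 0 (shut) to 100 (fully open). A call has 1 to 20 rows; each row shifts and turns the commanded pose from where the row before left it, along the tool's axes as they then stand; what a row does not reach is not made up. A row lasts 1/10 s, in which the tool goes at most 50 mm and 8.59 degrees, less where a joint would pass 70% of its speed; a pose out of reach is approached as far as the arm can. A call is refused whole if a number of a shift passes 5 or a number of a turn 0.15, either way. A call with a gripper value outside its range is refused whole. The fingers move at their own pace and stop on an object; the grip force is fixed at half the most. Time passes only in rows, so rows that do not move let the fingers close. It gives the time, the measured TCP pose, the force, the opening and the grip force at its end, in the units of the state.
- r.get_state(): the state, without advancing time (a new reading comes with each control period).
- camera(name): name is "scene" or "top" or "wrist"; returns the picture (384x512x3 uint8, red, green, blue); there is no depth.
- get_calibration(name): a dict with "camera_matrix" (3x3 intrinsics, pixels), "k1" (the pictures are not rectified: a ray, as slopes to the right and down, at radius r is drawn at 1 + k1 r^2 times it, then the intrinsics apply), "R" (3x3) and "t" (3): a world point X has camera coordinates R X + t. Camera axes: x right, y down, z forward; pixel columns grow to the right and rows downward; lengths in m; the calibration is good to about 2 mm. A picture is of the moment at which its call begins: read the wrist's pose just before it. get_calibration takes no time and is no camera call; for the wrist camera it gives the pose at the moment of the call.
- r.hand_in(): hands the job in; it is judged then, once.
Trained networks look in the newest picture that a camera, given by its name, has taken for a name from the list of things; names that differ only in an ending like _2 or _b are one class to them, and where a whole thing is asked for, a point or a joint stands for the part that bears it (a point fixed in the world has none). Each returns a list of dicts, best first, with "p" (0 to 1); they miss things now and then, are a little off and sometimes report something else, mostly with a low value. They report only what shows in the picture. A call takes as long as a camera call.
- spotter.spot_in(camera, query): "location" ([column, row] as shares, 0 to 1, of the picture: columns of its width, rows of its height, amid what is visible of it).
- spotter.tip_of(camera, query): "location" ([column, row] as shares, 0 to 1, of the picture: columns of its width, rows of its height: a listed point, or the origin of a listed thing).
The state is a dict: "clock": time; "joint_positions": joint angles; "qvel": joint speeds; "joint_efforts": joint torques, N m; "ee_pos": TCP position; "orientation": TCP orientation; "wrist_force": force on the tool from outside, world axes, zero at the start; "ft_torque": the same for the moment, N m; "opening": finger opening in m; "grasp_force": force on a finger pad.
Only numpy, scipy, OpenCV 4.12 (cv2) and the standard library are available. Lean on these libraries where they do the work, as an engineer would, in place of code of your own. Each camera call takes 0.05 s, during which the arm holds its last target. There are 200 camera calls.

## Working session

There is one attempt and no reset: what is moved stays moved. The work goes in short steps, Python scripts to look and compute and a tool call to move; the robot and the scene stay as the last step left them, time stands still between calls to the robot, and variables do not carry over. Pictures are saved under pics/ and viewed, at most 10 in all, crops included, and the job is handed in when it is done.

Besides the shell and the picture viewer there is one more tool, called after "Emit:" as name([rows], argument=value, ...), one row to a line, values as JSON. servo_tool: Moves the arm, as the interface text tells. Its arguments: {"type":"object","properties":{"deltas":{"type":"array","items":{"type":"object","properties":{"dx":{"type":"number"},"dy":{"type":"number"},"dz":{"type":"number"},"twist":{"type":"number"},"fingers":{"type":"number"}}}}},"required":["deltas"]}

```bash
mkdir -p pics
cat > h.py <<'E'
from bench import r, camera, get_calibration, spotter
import numpy as np, cv2
def px2w(name,loc,z,cal=None):
    c=cal or get_calibration(name);K=np.array(c["camera_matrix"]);R=np.array(c["R"]);t=np.array(c["t"])
    u=np.array([loc[0]*512,loc[1]*384,1.]);d=np.linalg.solve(K,u);s=d[:2].copy()
    for _ in range(20): s=d[:2]/(1+c["k1"]*(s@s))
    ray=R.T@np.array([s[0],s[1],1]);o=-R.T@t
    return o+ray*(z-o[2])/ray[2]
E
python3 - <<'E'
from h import *
s=r.get_state();print(s["clock"],s["ee_pos"],s["orientation"])
for n in["top","scene"]:
    cv2.imwrite(f"pics/{n}0.png",camera(n)[:,:,::-1])
Z={"hub":.075,"slot":.075,"pointer":.075,"pin1":.105,"pin2":.105,"pin3":.105,"fixture":0,"wrench":0,"bushing":0,"standoff":0}
for n in["top","scene"]:
  for q in Z:
    if n=="scene" and q not in("hub","slot","pointer"):continue
    for d in spotter.tip_of(n,q)[:2]: print(n,q,round(d["p"],2),np.round(px2w(n,d["location"],Z[q]),3),np.round(np.array(d["location"])*[512,384]))
print(r.get_state()["clock"])
E
```

```text
0.0 [0.20582021 0.50974314 0.24167399] [-3.14029079e+00 -1.58030382e-04  2.75779034e+00]
top hub 0.93 [ 0.504 -0.027  0.075] [279. 224.]
top slot 0.66 [ 0.397 -0.076  0.075] [304. 275.]
top pointer 0.8 [ 0.496 -0.146  0.075] [337. 227.]
top pin1 0.94 [ 0.547 -0.008  0.105] [269. 202.]
top pin1 0.85 [ 0.463 -0.003  0.105] [268. 243.]
top pin2 0.94 [ 0.547 -0.008  0.105] [269. 202.]
top pin2 0.85 [ 0.463 -0.003  0.105] [268. 243.]
top pin3 0.94 [ 0.547 -0.008  0.105] [269. 202.]
top pin3 0.85 [ 0.463 -0.003  0.105] [268. 243.]
top fixture 0.7 [ 0.503 -0.032  0.   ] [280. 228.]
top wrench 0.67 [ 0.564 -0.011  0.   ] [270. 201.]
top wrench 0.57 [ 0.722 -0.075  0.   ] [295. 133.]
top bushing 0.58 [0.332 0.037 0.   ] [251. 307.]
top standoff 0.57 [0.463 0.153 0.   ] [198. 248.]
scene hub 0.94 [ 0.504 -0.031  0.075] [250. 169.]
scene hub 0.31 [0.524 0.182 0.075] [335. 233.]
scene slot 0.61 [ 0.414 -0.066  0.075] [265. 138.]
scene slot 0.46 [0.398 0.078 0.075] [326. 165.]
scene pointer 0.57 [ 0.499 -0.141  0.075] [212. 144.]
0.75
```

View pics/top0.png

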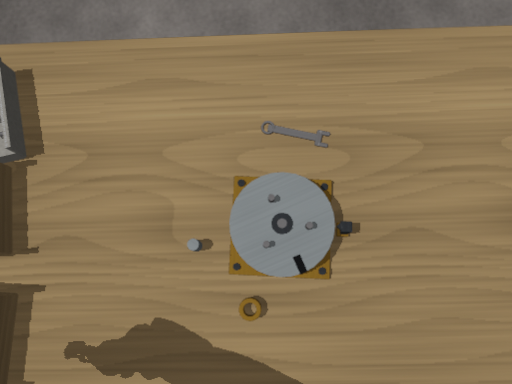

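View pics/scene0.png

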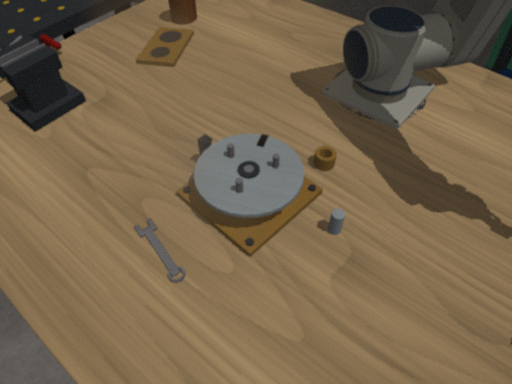

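The top view has world +x up and +y to the left. The disc is centred near (282,224), the slot is at (300,264) and the pointer at (346,228). The pins are at about (310,225), (272,198) and (267,244), and the bystanders are well clear. Next I'll rectify the disc plane to measure the angles more precisely.

```bash
cat >> h.py <<'E'
def rect(img,name,cx,cy,z,half=.17,mm=.5):
    c=get_calibration(name);n=int(2*half*1000/mm)
    i,j=np.mgrid[0:n,0:n]; X=cx+half-i*mm/1000; Y=cy+half-j*mm/1000
    P=np.stack([X,Y,np.full_like(X,z)],-1)@np.array(c["R"]).T+np.array(c["t"])
    s=P[...,:2]/P[...,2:]; s=s*(1+c["k1"]*(s**2).sum(-1,keepdims=True)); K=np.array(c["camera_matrix"])
    return cv2.remap(img,(s[...,0]*K[0,0]+K[0,2]).astype(np.float32),(s[...,1]*K[1,1]+K[1,2]).astype(np.float32),cv2.INTER_CUBIC)
def polar(img,name,cx,cy,z,rs,n=720):
    "grey value over angle, averaged over radii rs; angle index k -> k*360/n deg world"
    c=get_calibration(name);a=np.arange(n)*2*np.pi/n;A,Rr=np.meshgrid(a,rs)
    P=np.stack([cx+Rr*np.cos(A),cy+Rr*np.sin(A),np.full_like(A,z)],-1)@np.array(c["R"]).T+np.array(c["t"])
    s=P[...,:2]/P[...,2:]; s=s*(1+c["k1"]*(s**2).sum(-1,keepdims=True)); K=np.array(c["camera_matrix"])
    g=cv2.cvtColor(img,cv2.COLOR_RGB2GRAY).astype(np.float32)
    return cv2.remap(g,(s[...,0]*K[0,0]+K[0,2]).astype(np.float32),(s[...,1]*K[1,1]+K[1,2]).astype(np.float32),cv2.INTER_LINEAR)
E
python3 - <<'E'
from h import *
from scipy.optimize import minimize
img=cv2.imread("pics/top0.png")[:,:,::-1].copy()
c=get_calibration("top");print("cam",-np.array(c["R"]).T@np.array(c["t"]))
# centre: maximise disc-vs-outside saturation contrast
hsv=cv2.cvtColor(img,cv2.COLOR_RGB2HSV); S=np.repeat(hsv[:,:,1:2],3,2).copy()
f=lambda p:-(polar(S,"top",p[0],p[1],.075,[.114,.117]).mean()-polar(S,"top",p[0],p[1],.075,[.103,.106]).mean())
m=minimize(f,[.504,-.032],method="Nelder-Mead",options=dict(initial_simplex=[[.504,-.032],[.512,-.032],[.504,-.024]]));cx,cy=m.x;print("hub",m.x,m.fun)
g=polar(img,"top",cx,cy,.075,np.arange(.08,.105,.003)).mean(0)
k=np.where(g<70)[0];print("slot deg",k.min()/2,k.max()/2,np.median(g),g.min())
g=polar(img,"top",cx,cy,.076,np.arange(.122,.143,.003)).mean(0)
k=np.arange(500,600);print("pointer",[(a/2,int(g[a])) for a in range(510,570,2)])
o=rect(img,"top",cx,cy,.075);cv2.circle(o,(340,340),220,(255,0,0),1)
cv2.imwrite("pics/rect.png",cv2.resize(o,(600,600))[:,:,::-1])
print(c["camera_matrix"],c["k1"])
E
```

```text
cam [0.40774227 0.00508484 0.99538673]
hub [ 0.50467023 -0.03255037] -122.15803527832031
slot deg 198.0 206.5 132.17215 20.282986
pointer [(255.0, 98), (256.0, 95), (257.0, 89), (258.0, 86), (259.0, 69), (260.0, 42), (261.0, 33), (262.0, 42), (263.0, 48), (264.0, 49), (265.0, 50), (266.0, 50), (267.0, 50), (268.0, 49), (269.0, 49), (270.0, 51), (271.0, 73), (272.0, 93), (273.0, 99), (274.0, 97), (275.0, 95), (276.0, 93), (277.0, 94), (278.0, 97), (279.0, 101), (280.0, 101), (281.0, 100), (282.0, 103), (283.0, 109), (284.0, 110)]
[[443.09327912   0.         249.91516124]
 [  0.         443.09327912 196.13472256]
 [  0.           0.           1.        ]] -0.01486934592846831
```

View pics/rect.png

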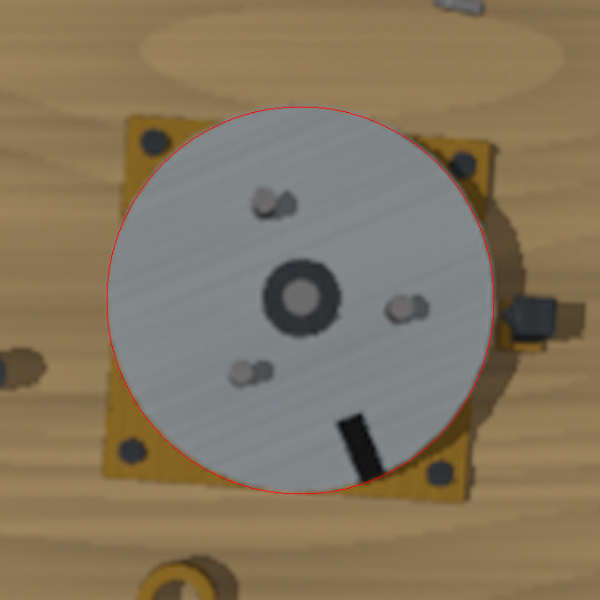

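The circle fits the disc: hub at (0.505, -0.033), slot at 202.3° and pointer at about 266° in world angle. That puts pin3 at 142.3°, at (0.461, 0.001). I'll approach with the fingers shut and tool x pointing radially outward.

Emit:
servo_tool([
  {"twist": 0.14,"fingers": 0},
  {"twist": 0.135,"fingers": 0},
  {"dx": -3.67,"dy": -1.47,"fingers": 0},
  {"dx": -3.67,"dy": -1.47,"fingers": 0},
  {"dx": -3.67,"dy": -1.47,"fingers": 0},
  {"dx": -3.67,"dy": -1.47,"fingers": 0},
  {"dx": -3.67,"dy": -1.47,"dz": 0.5,"fingers": 0},
  {"dx": -3.67,"dy": -1.47,"dz": 1,"fingers": 0},
  {"dx": -3.67,"dy": -1.47,"dz": 1,"fingers": 0},
  {"dx": -3.67,"dy": -1.47,"dz": 1,"fingers": 0},
  {"dx": -3.67,"dy": -1.47,"dz": 1,"fingers": 0},
  {"dx": -3.67,"dy": -1.47,"dz": 1,"fingers": 0},
  {"dx": -3.67,"dy": -1.47,"dz": 1,"fingers": 0},
  {"dx": -3.67,"dy": -1.47,"dz": 1,"fingers": 0},
  {"dx": -3.67,"dy": -1.47,"dz": 1,"fingers": 0},
  {"dx": -3.6,"dy": -1.49,"fingers": 0},
  {"fingers": 0},
])

```text
$.deltas[0]: bad value
```

```bash
cat >> h.py <<'E'
HUB=np.array([.5047,-.0326])
def where():
    s=r.get_state();R=cv2.Rodrigues(np.zeros(3))[0];from scipy.spatial.transform import Rotation as Ro
    R=Ro.from_euler("xyz",s["orientation"]).as_matrix();p=np.array(s["ee_pos"]);d=p[:2]-HUB
    print("t",round(s["clock"],2),"p",np.round(p,4),"xt",np.round(R[:2,0],3),"yt",np.round(R[:2,1],3),"hub-rel in tool",np.round([d@R[:2,0],d@R[:2,1]],4),"F",np.round(s["wrist_force"],1),"open",round(s["opening"],3))
E
python3 - <<'E'
from h import *
where()
E
```

```text
t 0.75 p [0.2059 0.51   0.2423] xt [-0.927  0.374] yt [0.374 0.927] hub-rel in tool [0.4802 0.3912] F [-0.3 -0.1  0.2] open 0.085
```

Emit:
servo_tool([
  {"dx": 0,"dy": 0,"dz": 0,"twist": 0.14,"fingers": 0},
  {"dx": 0,"dy": 0,"dz": 0,"twist": 0.135,"fingers": 0},
  {"dx": -3.67,"dy": -1.47,"dz": 0,"twist": 0,"fingers": 0},
  {"dx": -3.67,"dy": -1.47,"dz": 0,"twist": 0,"fingers": 0},
  {"dx": -3.67,"dy": -1.47,"dz": 0,"twist": 0,"fingers": 0},
  {"dx": -3.67,"dy": -1.47,"dz": 0,"twist": 0,"fingers": 0},
  {"dx": -3.67,"dy": -1.47,"dz": 0.5,"twist": 0,"fingers": 0},
  {"dx": -3.67,"dy": -1.47,"dz": 1,"twist": 0,"fingers": 0},
  {"dx": -3.67,"dy": -1.47,"dz": 1,"twist": 0,"fingers": 0},
  {"dx": -3.67,"dy": -1.47,"dz": 1,"twist": 0,"fingers": 0},
  {"dx": -3.67,"dy": -1.47,"dz": 1,"twist": 0,"fingers": 0},
  {"dx": -3.67,"dy": -1.47,"dz": 1,"twist": 0,"fingers": 0},
  {"dx": -3.67,"dy": -1.47,"dz": 1,"twist": 0,"fingers": 0},
  {"dx": -3.67,"dy": -1.47,"dz": 1,"twist": 0,"fingers": 0},
  {"dx": -3.67,"dy": -1.47,"dz": 1,"twist": 0,"fingers": 0},
  {"dx": -3.6,"dy": -1.49,"dz": 0,"twist": 0,"fingers": 0},
  {"dx": 0,"dy": 0,"dz": 0,"twist": 0,"fingers": 0},
])

```text
clock: 2.45
ee_pos: [0.4876, 0.0295, 0.1568]
orientation: [-3.141, 0.001, 2.479]
wrist_force: [-0.5, 0.6, -0.5]
opening: -0.0001
grasp_force: 0.0
```

Run:
```python
from h import *
where()
```

```text
t 2.45 p [0.4876 0.0295 0.1568] xt [-0.788  0.615] yt [0.615 0.788] hub-rel in tool [0.0517 0.0385] F [-0.5  0.6 -0.5] open -0.0
```

Emit:
servo_tool([
  {"dx": 0.3,"dy": 0,"dz": 2,"twist": 0,"fingers": 0},
  {"dx": 0,"dy": 0,"dz": 2,"twist": 0,"fingers": 0},
  {"dx": 0,"dy": 0,"dz": 1.8,"twist": 0,"fingers": 0},
  {"dx": 0,"dy": 0,"dz": 0,"twist": 0,"fingers": 0},
])

```text
clock: 2.85
ee_pos: [0.4817, 0.0353, 0.0976]
orientation: [-3.14, -0.003, 2.483]
wrist_force: [-0.3, 0.0, 0.3]
opening: -0.0002
grasp_force: 0.0
```

Run:
```python
from h import *
where()
cv2.imwrite("pics/s1.png",camera("scene")[60:280,120:420,::-1].repeat(2,0).repeat(2,1))
```

```text
t 2.85 p [0.4817 0.0353 0.0976] xt [-0.791  0.612] yt [0.612 0.791] hub-rel in tool [0.0597 0.0396] F [-0.3  0.   0.3] open -0.0
```

View pics/s1.png

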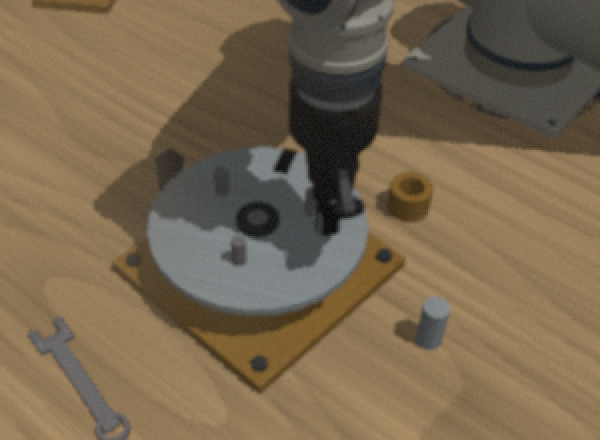

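The crop shows the shut fingers at about (335,215), just behind pin3 at (312,205) and clear of the disc. Next comes the flick.

Emit:
servo_tool([
  {"dx": -0.3,"dy": -0.6,"dz": 0,"twist": 0,"fingers": 0},
  {"dx": 0,"dy": -1.2,"dz": 0,"twist": 0,"fingers": 0},
  {"dx": 0,"dy": -1.2,"dz": 0,"twist": 0,"fingers": 0},
  {"dx": 0,"dy": -1.2,"dz": 0,"twist": 0,"fingers": 0},
  {"dx": 0,"dy": 0.5,"dz": -3,"twist": 0,"fingers": 0},
  {"dx": 0,"dy": 0,"dz": -3,"twist": 0,"fingers": 0},
  {"dx": 1.5,"dy": 0,"dz": -1,"twist": 0,"fingers": 0},
  {"dx": 1.5,"dy": 0,"dz": 0,"twist": 0,"fingers": 0},
])

```text
clock: 3.7
ee_pos: [0.4387, 0.0218, 0.1704]
orientation: [3.141, 0.002, 2.482]
wrist_force: [-1.4, -0.3, 0.1]
opening: 0.0001
grasp_force: 0.0
```

```bash
cat >> h.py <<'E'
def slot_angle(img,cam="top"):
    "slot world angle (deg) by matched filter along the ring; score"
    g=polar(img,cam,HUB[0],HUB[1],.075,np.arange(.078,.105,.003))
    m=g.max(0)                     # slot: dark at all radii
    w=np.exp(-.5*((np.arange(-40,41)/2)/2.5)**2)
    n=len(m); mm=np.r_[m[-60:],m,m[:60]]
    k=np.r_[np.full(30,-1/40.),np.zeros(10)] if 0 else None
    box=np.convolve(mm,np.ones(15)/15,"same"); ring=(np.roll(box,22)+np.roll(box,-22))/2
    lo=np.minimum(np.roll(box,22),np.roll(box,-22))
    s=(lo-box)[60:-60]; i=int(s.argmax())
    v=np.clip(s[[(i+d)%n for d in range(-8,9)]]-s[i]*.5,0,None)
    return (i+(v*np.arange(-8,9)).sum()/v.sum())*360/n%360,round(float(s[i]))
def track(N,wait=0):
    out=[]
    for k in range(N):
        t=r.get_state()["clock"];img=camera("top");out.append((t,)+slot_angle(img))
        for _ in range(wait): camera("top")
    return out,img
E
python3 - <<'E'
from h import *
where()
im=cv2.imread("pics/top0.png")[:,:,::-1].copy();print("check",slot_angle(im))
o,img=track(8,1)
for x in o:print(np.round(x,2))
cv2.imwrite("pics/t2.png",rect(img,"top",*HUB,.075)[:,:,::-1][60:620,60:620])
E
```

```text
t 3.7 p [0.4387 0.0218 0.1704] xt [-0.79   0.613] yt [0.613 0.79 ] hub-rel in tool [0.0855 0.0025] F [-1.4 -0.3  0.1] open 0.0
check (np.float64(202.33810694562416), 108)
[  3.7  300.14  95.  ]
[  3.8  316.41  97.  ]
[  3.9  332.35  95.  ]
[  4.   348.21  96.  ]
[ 4.1   3.88 97.  ]
[ 4.2  19.22 96.  ]
[ 4.3  34.45 97.  ]
[ 4.4  50.13 15.  ]
```

View pics/t2.png

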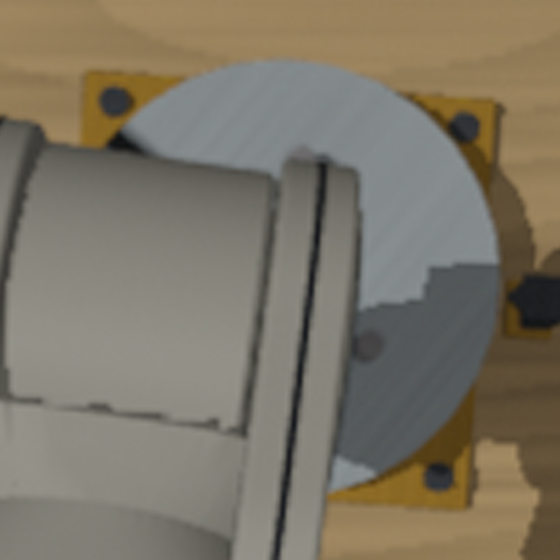

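The rectified crop shows the arm hiding the left half of the disc. The pointer side and the disc from about 200° to 35° stay visible. The disc turns anticlockwise at about 2.7 rad/s. I'll let it coast, then hover over the flat.

Emit:
servo_tool([
  {"dx": 0.3,"dy": 0,"dz": 0,"twist": 0,"fingers": 0},
  {"dx": 0,"dy": 0,"dz": 0,"twist": 0,"fingers": 0},
  {"dx": 0,"dy": 0,"dz": 0,"twist": 0,"fingers": 0},
  {"dx": 0,"dy": 0,"dz": 0,"twist": 0,"fingers": 0},
])

```text
clock: 4.9
ee_pos: [0.4368, 0.024, 0.1693]
orientation: [3.142, 0.0, 2.483]
wrist_force: [-0.2, 0.3, -0.9]
opening: 0.0002
grasp_force: 0.0
```

Run:
```python
from h import *
o,img=track(32,1)
o=[x for x in o if x[2]>40]
for x in o[::2]:print(np.round(x,2))
where()
```

```text
[  5.5  207.62  63.  ]
[  5.7  233.86  64.  ]
[  5.9  259.67  64.  ]
[  6.1 285.5  85. ]
[  6.3 309.1 102. ]
[  6.5  332.65 103.  ]
[  6.7  355.64 103.  ]
[  6.9   18.05 103.  ]
[  7.1   39.61 104.  ]
t 8.1 p [0.4368 0.0239 0.1693] xt [-0.791  0.612] yt [0.612 0.791] hub-rel in tool [0.0883 0.0031] F [-0.1  0.6  0.3] open 0.0
```

Untouched coasting has now lasted more than 4 s. I'll descend to hover over the flat and keep tracking.

Emit:
servo_tool([
  {"dx": 0,"dy": 0,"dz": 2.5,"twist": 0,"fingers": 0},
  {"dx": 0,"dy": 0,"dz": 2.5,"twist": 0,"fingers": 0},
  {"dx": 0,"dy": 0,"dz": 2,"twist": 0,"fingers": 0},
  {"dx": 0,"dy": 0,"dz": 0,"twist": 0,"fingers": 0},
])

```text
clock: 8.5
ee_pos: [0.4354, 0.0241, 0.0974]
orientation: [-3.139, -0.004, 2.483]
wrist_force: [-0.2, -0.7, 1.0]
opening: -0.0003
grasp_force: 0.0
```

```bash
cat > fit.py <<'E'
from h import *
import json
from scipy.optimize import least_squares
from scipy.integrate import solve_ivp
OBS=json.load(open("obs.json")) if __import__("os").path.exists("obs.json") else []
def go(N,wait=1,show=1):
    o,img=track(N,wait)
    for x in o:
        if x[2]>40: OBS.append([float(x[0]),float(x[1])])
    json.dump(OBS,open("obs.json","w"))
    A=np.array(OBS);T=A[:,0]
    f=lambda p,t:sol(p,t)[0]
    def sol(p,t):
        t=np.asarray(t,float);d=t-T[0];w0,a,b,th=p
        b=max(b,1e-4);w=(w0+a/b)*np.exp(-b*d)-a/b
        return th+((w0+a/b)*(1-np.exp(-b*d))/b-a*d/b),w
    res=lambda p:((np.rad2deg(f(p,T))-A[:,1]+180)%360)-180
    q=least_squares(res,[2.85,.2,.04,np.deg2rad(A[0,1])],loss="soft_l1");p=q.x
    print("params",np.round(p,3),"rms",np.sqrt(np.mean(q.fun**2)).round(2),"last res",np.round(res(p)[-6:],1))
    tt=np.arange(r.get_state()["clock"],T[-1]+15,.01);th,w=sol(p,tt);th=np.rad2deg(th)
    n=np.floor((th-266)/360)
    for i in np.where(np.diff(n)>0)[0]: print("pass t",tt[i].round(2),"w",w[i].round(3))
    k=np.where(w<=0)[0]
    if len(k):print("stop t",tt[k[0]].round(2),"at",th[k[0]]%360)
    print("now",tt[0].round(2),th[0]%360,w[0].round(2))
E
python3 - <<'E'
import json
# earlier sightings
json.dump([[3.7,300.14],[3.8,316.41],[3.9,332.35],[4.0,348.21],[4.1,3.88],[4.2,19.22],[4.3,34.45],[5.5,207.62],[5.7,233.86],[5.9,259.67],[6.1,285.5],[6.3,309.1],[6.5,332.65],[6.7,355.64],[6.9,18.05],[7.1,39.61]],open("obs.json","w"))
import sys;sys.path.insert(0,".")
import os;os.chdir(".")
from fit import *
where();go(10)
E
```

```text
t 8.5 p [0.4354 0.0241 0.0974] xt [-0.791  0.612] yt [0.612 0.791] hub-rel in tool [0.0895 0.0024] F [-0.2 -0.7  1. ] open -0.0
params [2.875 0.121 0.071 5.231] rms 0.41 last res [-0.3  0.   0.   0.   0.1  0.1]
pass t 9.56 w 1.319
stop t 17.64 at 182.02428347510977
now 9.5 261.24672629969086 1.33
```

The next pass at the pointer is too soon and too fast to brake, and the model says the disc then comes to rest on its own near 182°. I'll lift clear, let it run out, and repeat with a gentler flick.

Emit:
servo_tool([
  {"dx": 0,"dy": 0,"dz": -3,"twist": 0,"fingers": 0},
  {"dx": 0,"dy": 0,"dz": -3,"twist": 0,"fingers": 0},
  {"dx": 0,"dy": 0,"dz": 0,"twist": 0.12,"fingers": 0},
  {"dx": 0,"dy": 0,"dz": 0,"twist": 0.12,"fingers": 0},
  {"dx": 0,"dy": 0,"dz": 0,"twist": 0.11,"fingers": 0},
  {"dx": 0,"dy": 0,"dz": 0,"twist": 0,"fingers": 0},
  {"dx": 0,"dy": 0,"dz": 0,"twist": 0,"fingers": 0},
  {"dx": 0,"dy": 0,"dz": 0,"twist": 0,"fingers": 0},
  {"dx": 0,"dy": 0,"dz": 0,"twist": 0,"fingers": 0},
  {"dx": 0,"dy": 0,"dz": 0,"twist": 0,"fingers": 0},
  {"dx": 0,"dy": 0,"dz": 0,"twist": 0,"fingers": 0},
  {"dx": 0,"dy": 0,"dz": 0,"twist": 0,"fingers": 0},
  {"dx": 0,"dy": 0,"dz": 0,"twist": 0,"fingers": 0},
  {"dx": 0,"dy": 0,"dz": 0,"twist": 0,"fingers": 0},
  {"dx": 0,"dy": 0,"dz": 0,"twist": 0,"fingers": 0},
  {"dx": 0,"dy": 0,"dz": 0,"twist": 0,"fingers": 0},
  {"dx": 0,"dy": 0,"dz": 0,"twist": 0,"fingers": 0},
  {"dx": 0,"dy": 0,"dz": 0,"twist": 0,"fingers": 0},
  {"dx": 0,"dy": 0,"dz": 0,"twist": 0,"fingers": 0},
  {"dx": 0,"dy": 0,"dz": 0,"twist": 0,"fingers": 0},
])

```text
clock: 11.5
ee_pos: [0.4368, 0.0239, 0.1593]
orientation: [-3.142, -0.0, 2.133]
wrist_force: [-0.9, -0.3, -0.9]
opening: -0.0001
grasp_force: 0.0
```

Emit:
servo_tool([
  {"dx": 0,"dy": 0,"dz": 0,"twist": 0,"fingers": 0},
  {"dx": 0,"dy": 0,"dz": 0,"twist": 0,"fingers": 0},
  {"dx": 0,"dy": 0,"dz": 0,"twist": 0,"fingers": 0},
  {"dx": 0,"dy": 0,"dz": 0,"twist": 0,"fingers": 0},
  {"dx": 0,"dy": 0,"dz": 0,"twist": 0,"fingers": 0},
  {"dx": 0,"dy": 0,"dz": 0,"twist": 0,"fingers": 0},
  {"dx": 0,"dy": 0,"dz": 0,"twist": 0,"fingers": 0},
  {"dx": 0,"dy": 0,"dz": 0,"twist": 0,"fingers": 0},
  {"dx": 0,"dy": 0,"dz": 0,"twist": 0,"fingers": 0},
  {"dx": 0,"dy": 0,"dz": 0,"twist": 0,"fingers": 0},
  {"dx": 0,"dy": 0,"dz": 0,"twist": 0,"fingers": 0},
  {"dx": 0,"dy": 0,"dz": 0,"twist": 0,"fingers": 0},
  {"dx": 0,"dy": 0,"dz": 0,"twist": 0,"fingers": 0},
  {"dx": 0,"dy": 0,"dz": 0,"twist": 0,"fingers": 0},
  {"dx": 0,"dy": 0,"dz": 0,"twist": 0,"fingers": 0},
  {"dx": 0,"dy": 0,"dz": 0,"twist": 0,"fingers": 0},
  {"dx": 0,"dy": 0,"dz": 0,"twist": 0,"fingers": 0},
  {"dx": 0,"dy": 0,"dz": 0,"twist": 0,"fingers": 0},
  {"dx": 0,"dy": 0,"dz": 0,"twist": 0,"fingers": 0},
  {"dx": 0,"dy": 0,"dz": 0,"twist": 0,"fingers": 0},
])

```text
clock: 13.5
ee_pos: [0.4368, 0.0239, 0.1593]
orientation: [3.142, 0.0, 2.133]
wrist_force: [-0.5, -0.6, -0.5]
opening: 0.0002
grasp_force: 0.0
```

Emit:
servo_tool([
  {"dx": 0,"dy": 0,"dz": 0,"twist": 0,"fingers": 0},
  {"dx": 0,"dy": 0,"dz": 0,"twist": 0,"fingers": 0},
  {"dx": 0,"dy": 0,"dz": 0,"twist": 0,"fingers": 0},
  {"dx": 0,"dy": 0,"dz": 0,"twist": 0,"fingers": 0},
  {"dx": 0,"dy": 0,"dz": 0,"twist": 0,"fingers": 0},
  {"dx": 0,"dy": 0,"dz": 0,"twist": 0,"fingers": 0},
  {"dx": 0,"dy": 0,"dz": 0,"twist": 0,"fingers": 0},
  {"dx": 0,"dy": 0,"dz": 0,"twist": 0,"fingers": 0},
  {"dx": 0,"dy": 0,"dz": 0,"twist": 0,"fingers": 0},
  {"dx": 0,"dy": 0,"dz": 0,"twist": 0,"fingers": 0},
  {"dx": 0,"dy": 0,"dz": 0,"twist": 0,"fingers": 0},
  {"dx": 0,"dy": 0,"dz": 0,"twist": 0,"fingers": 0},
  {"dx": 0,"dy": 0,"dz": 0,"twist": 0,"fingers": 0},
  {"dx": 0,"dy": 0,"dz": 0,"twist": 0,"fingers": 0},
  {"dx": 0,"dy": 0,"dz": 0,"twist": 0,"fingers": 0},
  {"dx": 0,"dy": 0,"dz": 0,"twist": 0,"fingers": 0},
  {"dx": 0,"dy": 0,"dz": 0,"twist": 0,"fingers": 0},
  {"dx": 0,"dy": 0,"dz": 0,"twist": 0,"fingers": 0},
  {"dx": 0,"dy": 0,"dz": 0,"twist": 0,"fingers": 0},
  {"dx": 0,"dy": 0,"dz": 0,"twist": 0,"fingers": 0},
])

```text
clock: 15.5
ee_pos: [0.4368, 0.0239, 0.1593]
orientation: [-3.142, -0.0, 2.133]
wrist_force: [0.5, -0.7, 1.0]
opening: -0.0002
grasp_force: 0.0
```

Run:
```python
from fit import *
where();o,img=track(2)
print(np.round(o,2)); cv2.imwrite("pics/t3.png",rect(img,"top",*HUB,.075)[:,:,::-1][60:620,60:620])
where()
```

```text
t 15.5 p [0.4368 0.0239 0.1593] xt [-0.533  0.846] yt [0.846 0.533] hub-rel in tool [ 0.084  -0.0273] F [ 0.5 -0.7  1. ] open -0.0
[[ 15.5  178.91  16.  ]
 [ 15.55 178.91  16.  ]]
t 15.6 p [0.4368 0.0239 0.1593] xt [-0.533  0.846] yt [0.846 0.533] hub-rel in tool [ 0.084  -0.0273] F [-0.7 -0.3  0.5] open 0.0
```

View pics/t3.png

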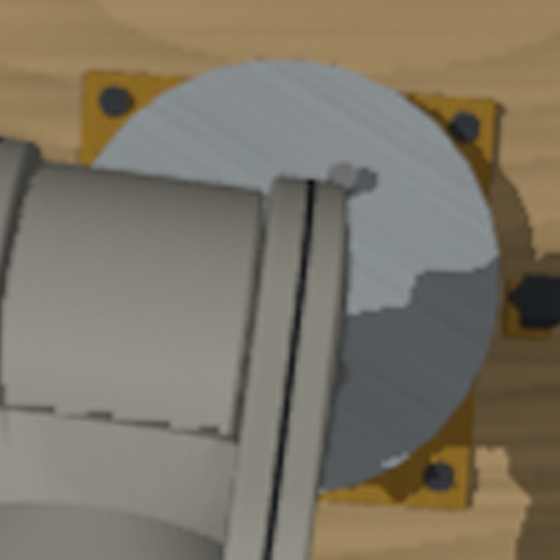

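The crop shows one pin top at (343,175), which is pin2 at about -32°, so the slot is near 148° and hidden under the arm. I'll wait until it rests.

Emit:
servo_tool([
  {"dx": 0,"dy": 0,"dz": 0,"twist": 0,"fingers": 0},
  {"dx": 0,"dy": 0,"dz": 0,"twist": 0,"fingers": 0},
  {"dx": 0,"dy": 0,"dz": 0,"twist": 0,"fingers": 0},
  {"dx": 0,"dy": 0,"dz": 0,"twist": 0,"fingers": 0},
  {"dx": 0,"dy": 0,"dz": 0,"twist": 0,"fingers": 0},
  {"dx": 0,"dy": 0,"dz": 0,"twist": 0,"fingers": 0},
  {"dx": 0,"dy": 0,"dz": 0,"twist": 0,"fingers": 0},
  {"dx": 0,"dy": 0,"dz": 0,"twist": 0,"fingers": 0},
])

```text
clock: 16.4
ee_pos: [0.4368, 0.0239, 0.1593]
orientation: [-3.142, -0.0, 2.133]
wrist_force: [-0.6, -0.7, -0.1]
opening: -0.0004
grasp_force: 0.0
```

Run:
```python
from fit import *
def pins(n):
    for d in spotter.tip_of(n,"pin2")[:3]:
        v=px2w(n,d["location"],.105)[:2]-HUB;print(n,round(d["p"],2),"r",np.linalg.norm(v).round(3),"ang",np.rad2deg(np.arctan2(v[1],v[0])).round(1))
t=r.get_state()["clock"];camera("top");print(t);pins("top")
t=r.get_state()["clock"];im=camera("scene");print(t,slot_angle(im,"scene"));pins("scene")
for k in range(3):camera("wrist")
camera("top");pins("top")
```

```text
16.4
top 0.77 r 0.049 ang -148.8
top 0.67 r 0.047 ang -24.3
16.5 (np.float64(152.43541860875808), 95)
scene 0.91 r 0.049 ang -28.6
scene 0.81 r 0.052 ang 85.5
scene 0.78 r 0.044 ang -159.5
top 0.77 r 0.052 ang -145.6
top 0.59 r 0.054 ang -26.3
```

The scene camera sees the slot at 152.4°, so pin1 is at 212°. Tool -x already lies along its anticlockwise tangent, so I can push pin1 with dx and no twist.

Emit:
servo_tool([
  {"dx": -2.3,"dy": -1.4,"dz": 0,"twist": 0,"fingers": 0},
  {"dx": -2.3,"dy": -1.4,"dz": 0,"twist": 0,"fingers": 0},
  {"dx": 0,"dy": 0,"dz": 2,"twist": 0,"fingers": 0},
  {"dx": 0,"dy": 0,"dz": 2,"twist": 0,"fingers": 0},
  {"dx": 0,"dy": 0,"dz": 2.1,"twist": 0,"fingers": 0},
  {"dx": 0,"dy": 0,"dz": 0,"twist": 0,"fingers": 0},
])

```text
clock: 17.45
ee_pos: [0.4362, -0.0297, 0.0964]
orientation: [-3.139, -0.003, 2.133]
wrist_force: [-1.3, 0.5, -0.6]
opening: 0.0
grasp_force: 0.0
```

Run:
```python
from fit import *
where()
im=camera("scene");print(slot_angle(im,"scene"))
cv2.imwrite("pics/s4.png",im[60:280,120:420,::-1].repeat(2,0).repeat(2,1))
```

```text
t 17.45 p [ 0.4362 -0.0297  0.0964] xt [-0.533  0.846] yt [0.846 0.533] hub-rel in tool [ 0.0389 -0.0564] F [-1.3  0.5 -0.6] open 0.0
(np.float64(152.6936249723653), 95)
```

View pics/s4.png

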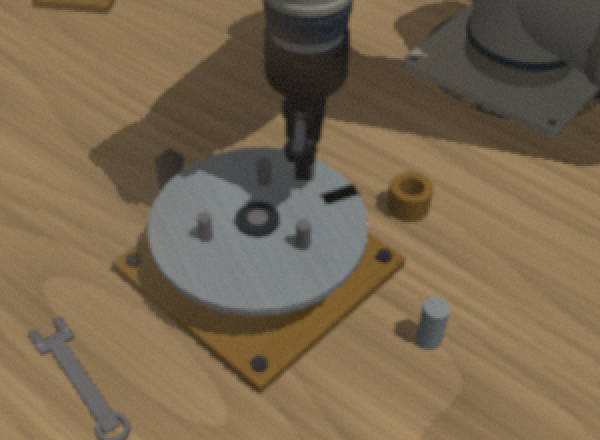

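The scene crop shows the disc at rest with the slot at (340,193), i.e. 152.7°. The fingers at (303,165) are just behind pin1 at (264,170). Now for the gentler flick.

Emit:
servo_tool([
  {"dx": -0.6,"dy": 0,"dz": 0,"twist": 0,"fingers": 0},
  {"dx": -0.82,"dy": 0,"dz": 0,"twist": 0,"fingers": 0},
  {"dx": -0.82,"dy": 0,"dz": 0,"twist": 0,"fingers": 0},
  {"dx": -0.82,"dy": 0,"dz": 0,"twist": 0,"fingers": 0},
  {"dx": -0.82,"dy": 0,"dz": 0,"twist": 0,"fingers": 0},
  {"dx": -0.82,"dy": 0,"dz": 0,"twist": 0,"fingers": 0},
  {"dx": 0.5,"dy": 0,"dz": -3,"twist": 0,"fingers": 0},
  {"dx": 0,"dy": 0,"dz": -3,"twist": 0,"fingers": 0},
  {"dx": 0,"dy": 0,"dz": -1,"twist": 0,"fingers": 0},
  {"dx": 3,"dy": 0,"dz": 0,"twist": 0,"fingers": 0},
  {"dx": 3,"dy": 1,"dz": 0,"twist": 0,"fingers": 0},
  {"dx": 3,"dy": 1.5,"dz": 0,"twist": 0,"fingers": 0},
])

```text
clock: 18.7
ee_pos: [0.4326, 0.0243, 0.168]
orientation: [-3.141, -0.0, 2.131]
wrist_force: [1.3, 0.0, -0.4]
opening: 0.0001
grasp_force: 0.0
```

```bash
rm -f obs.json
python3 - <<'E'
from fit import *
where()
for k in range(6):
    for n in("top","scene"):
        t=r.get_state()["clock"];a=slot_angle(camera(n),n);print(round(t,2),n,np.round(a,1))
E
```

```text
t 18.7 p [0.4326 0.0243 0.168 ] xt [-0.531  0.847] yt [0.847 0.531] hub-rel in tool [ 0.0865 -0.0308] F [ 1.3  0.  -0.4] open 0.0
18.7 top [244.8  67. ]
18.75 scene [249.9  48. ]
18.8 top [254.1  67. ]
18.85 scene [258.9  43. ]
18.9 top [263.1  67. ]
18.95 scene [267.4  35. ]
19.0 top [271.5  62. ]
19.05 scene [276.6  28. ]
19.1 top [282.  80.]
19.15 scene [286.5  66. ]
19.2 top [289.9 108. ]
19.25 scene [294.9  65. ]
```

The disc turns at about 1.55 rad/s, so it should reach the pointer region slowly after about one turn. I'll wait, then hover.

Emit:
servo_tool([
  {"dx": -0.3,"dy": 0,"dz": 0,"twist": 0,"fingers": 0},
  {"dx": 0,"dy": 0,"dz": 0,"twist": 0,"fingers": 0},
  {"dx": 0,"dy": 0,"dz": 0,"twist": 0,"fingers": 0},
  {"dx": 0,"dy": 0,"dz": 0,"twist": 0,"fingers": 0},
  {"dx": 0,"dy": 0,"dz": 0,"twist": 0,"fingers": 0},
  {"dx": 0,"dy": 0,"dz": 0,"twist": 0,"fingers": 0},
  {"dx": 0,"dy": 0,"dz": 0,"twist": 0,"fingers": 0},
  {"dx": 0,"dy": 0,"dz": 0,"twist": 0,"fingers": 0},
  {"dx": 0,"dy": 0,"dz": 0,"twist": 0,"fingers": 0},
  {"dx": 0,"dy": 0,"dz": 0,"twist": 0,"fingers": 0},
  {"dx": 0,"dy": 0,"dz": 0,"twist": 0,"fingers": 0},
  {"dx": 0,"dy": 0,"dz": 0,"twist": 0,"fingers": 0},
  {"dx": 0,"dy": 0,"dz": 0,"twist": 0,"fingers": 0},
  {"dx": 0,"dy": 0,"dz": 0,"twist": 0,"fingers": 0},
  {"dx": 0,"dy": 0,"dz": 0,"twist": 0,"fingers": 0},
  {"dx": 0,"dy": 0,"dz": 0,"twist": 0,"fingers": 0},
  {"dx": 0,"dy": 0,"dz": 0,"twist": 0,"fingers": 0},
  {"dx": 0,"dy": 0,"dz": 0,"twist": 0,"fingers": 0},
  {"dx": 0,"dy": 0,"dz": 0,"twist": 0,"fingers": 0},
  {"dx": 0,"dy": 0,"dz": 0,"twist": 0,"fingers": 0},
])

```text
clock: 21.3
ee_pos: [0.4348, 0.0215, 0.1683]
orientation: [-3.142, -0.0, 2.133]
wrist_force: [0.6, -0.7, -0.5]
opening: 0.0002
grasp_force: 0.0
```

Emit:
servo_tool([
  {"dx": 0,"dy": 0,"dz": 0,"twist": 0,"fingers": 0},
  {"dx": 0,"dy": 0,"dz": 0,"twist": 0,"fingers": 0},
  {"dx": 0,"dy": 0,"dz": 0,"twist": 0,"fingers": 0},
  {"dx": 0,"dy": 0,"dz": 0,"twist": 0,"fingers": 0},
  {"dx": 0,"dy": 0,"dz": 0,"twist": 0,"fingers": 0},
  {"dx": 0,"dy": 0,"dz": 0,"twist": 0,"fingers": 0},
  {"dx": 0,"dy": 0,"dz": 0,"twist": 0,"fingers": 0},
  {"dx": 0,"dy": 0,"dz": 0,"twist": 0,"fingers": 0},
  {"dx": 0,"dy": 0,"dz": 0,"twist": 0,"fingers": 0},
  {"dx": 0,"dy": 0,"dz": 0,"twist": 0,"fingers": 0},
  {"dx": 0,"dy": 0,"dz": 2.5,"twist": 0,"fingers": 0},
  {"dx": 0,"dy": 0,"dz": 2.5,"twist": 0,"fingers": 0},
  {"dx": 0,"dy": 0,"dz": 2,"twist": 0,"fingers": 0},
  {"dx": 0,"dy": 0,"dz": 0,"twist": 0,"fingers": 0},
  {"dx": 0,"dy": 0,"dz": 0,"twist": 0,"fingers": 0},
  {"dx": 0,"dy": 0,"dz": 0,"twist": 0,"fingers": 0},
])

```text
clock: 22.9
ee_pos: [0.4355, 0.0214, 0.0993]
orientation: [3.14, 0.001, 2.133]
wrist_force: [-0.2, 0.3, 0.1]
opening: -0.0004
grasp_force: 0.0
```

```bash
cat > obs.py <<'E'
from h import *
where()
def look(n):
    t=r.get_state()["clock"];a=slot_angle(camera(n),n);print(round(t,2),n,np.round(a,1))
E
python3 - <<'E'
from obs import *
look("scene");look("top");look("scene")
E
```

```text
t 22.9 p [0.4355 0.0214 0.0993] xt [-0.533  0.846] yt [0.846 0.533] hub-rel in tool [ 0.0826 -0.0298] F [-0.2  0.3  0.1] open -0.0
22.9 scene [164.1  37. ]
22.95 top [74.1 19. ]
23.0 scene [168.5  47. ]
```

Emit:
servo_tool([
  {"dx": 0,"dy": 0,"dz": 0.4,"twist": 0,"fingers": 0},
  {"dx": 0,"dy": 0,"dz": 0,"twist": 0,"fingers": 0},
  {"dx": 0,"dy": 0,"dz": 0,"twist": 0,"fingers": 0},
  {"dx": 0,"dy": 0,"dz": 0,"twist": 0,"fingers": 0},
  {"dx": 0,"dy": 0,"dz": 0,"twist": 0,"fingers": 0},
  {"dx": 0,"dy": 0,"dz": 0,"twist": 0,"fingers": 0},
  {"dx": 0,"dy": 0,"dz": 0,"twist": 0,"fingers": 0},
  {"dx": 0,"dy": 0,"dz": 0,"twist": 0,"fingers": 0},
  {"dx": 0,"dy": 0,"dz": 0,"twist": 0,"fingers": 0},
  {"dx": 0,"dy": 0,"dz": 0,"twist": 0,"fingers": 0},
])

```text
clock: 24.05
ee_pos: [0.4348, 0.0215, 0.0943]
orientation: [3.142, 0.0, 2.133]
wrist_force: [-0.6, -1.0, -0.8]
opening: 0.0002
grasp_force: 0.0
```

Run:
```python
from obs import *
for k in range(3):look("scene");look("top")
```

```text
t 24.05 p [0.4348 0.0215 0.0943] xt [-0.533  0.846] yt [0.846 0.533] hub-rel in tool [ 0.083  -0.0303] F [-0.6 -1.  -0.8] open 0.0
24.05 scene [206.9  45. ]
24.1 top [208.  69.]
24.15 scene [209.9  47. ]
24.2 top [210.7  71. ]
24.25 scene [212.5  49. ]
24.3 top [213.4  70. ]
```

It will stop about 15° short. I'll lift clear, let it rest, and repeat the same flick, which then carries it past the pointer slowly.

Emit:
servo_tool([
  {"dx": 0,"dy": 0,"dz": -3,"twist": 0,"fingers": 0},
  {"dx": 0,"dy": 0,"dz": -3.5,"twist": 0,"fingers": 0},
  {"dx": 0,"dy": 0,"dz": 0,"twist": 0.14,"fingers": 0},
  {"dx": 0,"dy": 0,"dz": 0,"twist": 0.14,"fingers": 0},
  {"dx": 0,"dy": 0,"dz": 0,"twist": 0.12,"fingers": 0},
  {"dx": 0,"dy": 0,"dz": 0,"twist": 0,"fingers": 0},
  {"dx": 0,"dy": 0,"dz": 0,"twist": 0,"fingers": 0},
  {"dx": 0,"dy": 0,"dz": 0,"twist": 0,"fingers": 0},
  {"dx": 0,"dy": 0,"dz": 0,"twist": 0,"fingers": 0},
  {"dx": 0,"dy": 0,"dz": 0,"twist": 0,"fingers": 0},
  {"dx": 0,"dy": 0,"dz": 0,"twist": 0,"fingers": 0},
  {"dx": 0,"dy": 0,"dz": 0,"twist": 0,"fingers": 0},
  {"dx": 0,"dy": 0,"dz": 0,"twist": 0,"fingers": 0},
  {"dx": 0,"dy": 0,"dz": 0,"twist": 0,"fingers": 0},
  {"dx": 0,"dy": 0,"dz": 0,"twist": 0,"fingers": 0},
  {"dx": 0,"dy": 0,"dz": 0,"twist": 0,"fingers": 0},
  {"dx": 0,"dy": 0,"dz": 0,"twist": 0,"fingers": 0},
  {"dx": 0,"dy": 0,"dz": 0,"twist": 0,"fingers": 0},
  {"dx": 0,"dy": 0,"dz": 0,"twist": 0,"fingers": 0},
  {"dx": 0,"dy": 0,"dz": 0,"twist": 0,"fingers": 0},
])

```text
clock: 26.35
ee_pos: [0.4348, 0.0215, 0.1593]
orientation: [3.142, -0.0, 1.733]
wrist_force: [-0.0, 0.6, 0.1]
opening: -0.0001
grasp_force: 0.0
```

Run:
```python
from obs import *
look("top");look("scene")
```

```text
t 26.35 p [0.4348 0.0215 0.1593] xt [-0.161  0.987] yt [0.987 0.161] hub-rel in tool [ 0.0647 -0.0602] F [-0.   0.6  0.1] open -0.0
26.35 top [249.2  71. ]
26.4 scene [249.9  51. ]
```

Emit:
servo_tool([
  {"dx": 0,"dy": 0,"dz": 0,"twist": -0.08,"fingers": 0},
  {"dx": -1.5,"dy": -0.1,"dz": 0,"twist": 0,"fingers": 0},
  {"dx": -1.5,"dy": 0,"dz": 0,"twist": 0,"fingers": 0},
  {"dx": 0,"dy": 0,"dz": 2,"twist": 0,"fingers": 0},
  {"dx": 0,"dy": 0,"dz": 2,"twist": 0,"fingers": 0},
  {"dx": 0,"dy": 0,"dz": 2.1,"twist": 0,"fingers": 0},
  {"dx": 0,"dy": 0,"dz": 0,"twist": 0,"fingers": 0},
  {"dx": 0,"dy": 0,"dz": 0,"twist": 0,"fingers": 0},
  {"dx": 0,"dy": 0,"dz": 0,"twist": 0,"fingers": 0},
])

```text
clock: 27.35
ee_pos: [0.4416, -0.008, 0.0993]
orientation: [3.14, 0.001, 1.813]
wrist_force: [-0.2, -0.8, 0.4]
opening: 0.0001
grasp_force: 0.0
```

Run:
```python
from obs import *
look("top");look("scene")
```

```text
t 27.35 p [ 0.4416 -0.008   0.0993] xt [-0.24   0.971] yt [0.971 0.24 ] hub-rel in tool [ 0.039  -0.0553] F [-0.2 -0.8  0.4] open 0.0
27.35 top [51.3 15. ]
27.4 scene [253.2  50. ]
```

The slot rests at 253°. I'll repeat the flick on pin3.

Emit:
servo_tool([
  {"dx": -0.6,"dy": 0,"dz": 0.2,"twist": 0,"fingers": 0},
  {"dx": -0.81,"dy": 0,"dz": 0,"twist": 0,"fingers": 0},
  {"dx": -0.81,"dy": 0,"dz": 0,"twist": 0,"fingers": 0},
  {"dx": -0.81,"dy": 0,"dz": 0,"twist": 0,"fingers": 0},
  {"dx": -0.81,"dy": 0,"dz": 0,"twist": 0,"fingers": 0},
  {"dx": -0.81,"dy": 0,"dz": 0,"twist": 0,"fingers": 0},
  {"dx": 0.5,"dy": 0,"dz": -3,"twist": 0,"fingers": 0},
  {"dx": 0,"dy": 0,"dz": -3,"twist": 0,"fingers": 0},
  {"dx": 0,"dy": 0,"dz": -1,"twist": 0,"fingers": 0},
  {"dx": 2.4,"dy": 0,"dz": 0,"twist": 0,"fingers": 0},
  {"dx": 2.4,"dy": 0,"dz": 0,"twist": 0,"fingers": 0},
  {"dx": 2.4,"dy": 0,"dz": 0,"twist": 0,"fingers": 0},
])

```text
clock: 28.65
ee_pos: [0.4335, 0.022, 0.1659]
orientation: [-3.141, -0.0, 1.812]
wrist_force: [0.9, 0.9, 0.5]
opening: -0.0001
grasp_force: 0.0
```

Run:
```python
from obs import *
for k in range(3):look("top");look("scene")
```

```text
t 28.65 p [0.4335 0.022  0.1659] xt [-0.239  0.971] yt [0.971 0.239] hub-rel in tool [ 0.07   -0.0561] F [0.9 0.9 0.5] open -0.0
28.65 top [348. 106.]
28.7 scene [353.1  75. ]
28.75 top [357.5 107. ]
28.8 scene [ 2.5 77. ]
28.85 top [  6.9 105. ]
28.9 scene [11.6 78. ]
```

Emit:
servo_tool([
  {"dx": 0,"dy": 0,"dz": 0,"twist": 0,"fingers": 0},
  {"dx": 0,"dy": 0,"dz": 0,"twist": 0,"fingers": 0},
  {"dx": 0,"dy": 0,"dz": 0,"twist": 0,"fingers": 0},
  {"dx": 0,"dy": 0,"dz": 0,"twist": 0,"fingers": 0},
  {"dx": 0,"dy": 0,"dz": 0,"twist": 0,"fingers": 0},
  {"dx": 0,"dy": 0,"dz": 0,"twist": 0,"fingers": 0},
  {"dx": 0,"dy": 0,"dz": 0,"twist": 0,"fingers": 0},
  {"dx": 0,"dy": 0,"dz": 0,"twist": 0,"fingers": 0},
  {"dx": 0,"dy": 0,"dz": 0,"twist": 0,"fingers": 0},
  {"dx": 0,"dy": 0,"dz": 0,"twist": 0,"fingers": 0},
  {"dx": 0,"dy": 0,"dz": 0,"twist": 0,"fingers": 0},
  {"dx": 0,"dy": 0,"dz": 0,"twist": 0,"fingers": 0},
  {"dx": 0,"dy": 0,"dz": 2.5,"twist": 0,"fingers": 0},
  {"dx": 0,"dy": 0,"dz": 2.5,"twist": 0,"fingers": 0},
  {"dx": 0,"dy": 0,"dz": 1.5,"twist": 0,"fingers": 0},
  {"dx": 0,"dy": 0,"dz": 0.8,"twist": 0,"fingers": 0},
])

```text
clock: 30.55
ee_pos: [0.4331, 0.0218, 0.0921]
orientation: [-3.14, -0.001, 1.813]
wrist_force: [0.3, 0.3, -0.8]
opening: 0.0001
grasp_force: 0.0
```

Run:
```python
from obs import *
look("scene")
```

```text
t 30.55 p [0.4331 0.0218 0.0921] xt [-0.24   0.971] yt [0.971 0.24 ] hub-rel in tool [ 0.07   -0.0565] F [ 0.3  0.3 -0.8] open 0.0
30.55 scene [150.  16.]
```

Emit:
servo_tool([
  {"dx": 0,"dy": 0,"dz": 0.2,"twist": 0,"fingers": 0},
  {"dx": 0,"dy": 0,"dz": 0,"twist": 0,"fingers": 0},
  {"dx": 0,"dy": 0,"dz": 0,"twist": 0,"fingers": 0},
  {"dx": 0,"dy": 0,"dz": 0,"twist": 0,"fingers": 0},
  {"dx": 0,"dy": 0,"dz": 0,"twist": 0,"fingers": 0},
  {"dx": 0,"dy": 0,"dz": 0,"twist": 0,"fingers": 0},
  {"dx": 0,"dy": 0,"dz": 0,"twist": 0,"fingers": 0},
  {"dx": 0,"dy": 0,"dz": 0,"twist": 0,"fingers": 0},
  {"dx": 0,"dy": 0,"dz": 0,"twist": 0,"fingers": 0},
  {"dx": 0,"dy": 0,"dz": 0,"twist": 0,"fingers": 0},
  {"dx": 0,"dy": 0,"dz": 0,"twist": 0,"fingers": 0},
])

```text
clock: 31.7
ee_pos: [0.4337, 0.0217, 0.0913]
orientation: [3.142, -0.0, 1.813]
wrist_force: [0.5, -0.7, 0.2]
opening: -0.0
grasp_force: 0.0
```

Run:
```python
from obs import *
for k in range(3):look("top");look("scene")
where()
```

```text
t 31.7 p [0.4337 0.0217 0.0913] xt [-0.24   0.971] yt [0.971 0.24 ] hub-rel in tool [ 0.0698 -0.0559] F [ 0.5 -0.7  0.2] open -0.0
31.7 top [222.3  69. ]
31.75 scene [225.4  51. ]
31.8 top [228.  70.]
31.85 scene [231.2  51. ]
31.9 top [233.6  70. ]
31.95 scene [236.8  51. ]
t 32.0 p [0.4338 0.0217 0.0913] xt [-0.24   0.971] yt [0.971 0.24 ] hub-rel in tool [ 0.0698 -0.0558] F [-0.6 -0.2  0.3] open 0.0
```

Braking: the slot should reach 266° at t≈32.53, so contact has to come at about 32.50.

Emit:
servo_tool([
  {"dx": 0,"dy": 0,"dz": 0.1,"twist": 0,"fingers": 0},
  {"dx": 0,"dy": 0,"dz": 0,"twist": 0,"fingers": 0},
  {"dx": 0,"dy": 0,"dz": 0,"twist": 0,"fingers": 0},
  {"dx": 0,"dy": 0,"dz": 0,"twist": 0,"fingers": 0},
  {"dx": 0,"dy": 0,"dz": 0.5,"twist": 0,"fingers": 0},
  {"dx": 0,"dy": 0,"dz": 0.25,"twist": 0,"fingers": 0},
  {"dx": 0,"dy": 0,"dz": 0,"twist": 0,"fingers": 0},
])

```text
clock: 32.7
ee_pos: [0.435, 0.0226, 0.0858]
orientation: [3.136, -0.0, 1.813]
wrist_force: [-11.7, 7.3, 45.8]
opening: -0.0001
grasp_force: 23.0
```

Run:
```python
from obs import *
look("top")
```

```text
t 32.7 p [0.435  0.0226 0.0858] xt [-0.24   0.971] yt [0.971 0.24 ] hub-rel in tool [ 0.0703 -0.0544] F [-11.7   7.3  45.8] open -0.0
32.7 top [264.  71.]
```

It stopped at 264°, right at the pointer. I'll lift straight off.

Emit:
servo_tool([
  {"dx": 0,"dy": 0,"dz": -1,"twist": 0,"fingers": 0},
  {"dx": 0,"dy": 0,"dz": -3,"twist": 0,"fingers": 0},
  {"dx": 0,"dy": 0,"dz": -4,"twist": 0,"fingers": 0},
  {"dx": 2,"dy": 0,"dz": -3,"twist": 0,"fingers": 0},
  {"dx": 5,"dy": 0,"dz": 0,"twist": 0,"fingers": 0},
  {"dx": 5,"dy": 0,"dz": 0,"twist": 0,"fingers": 0},
  {"dx": 5,"dy": 0,"dz": 0,"twist": 0,"fingers": 0},
  {"dx": 5,"dy": 0,"dz": 0,"twist": 0,"fingers": 0},
  {"dx": 0,"dy": 0,"dz": 0,"twist": 0,"fingers": 0},
  {"dx": 0,"dy": 0,"dz": 0,"twist": 0,"fingers": 0},
])

```text
clock: 33.75
ee_pos: [0.3803, 0.2364, 0.1924]
orientation: [-3.141, 0.0, 1.816]
wrist_force: [1.3, -0.5, 0.0]
opening: -0.0001
grasp_force: 0.0
```

Run:
```python
from obs import *
look("top");look("scene");im=camera("top");print(slot_angle(im))
cv2.imwrite("pics/end.png",rect(im,"top",*HUB,.075)[:,:,::-1][60:620,60:])
```

```text
t 33.75 p [0.3803 0.2364 0.1924] xt [-0.243  0.97 ] yt [0.97  0.243] hub-rel in tool [ 0.2912 -0.0552] F [ 1.3 -0.5  0. ] open -0.0
33.75 top [269.5 116. ]
33.8 scene [270.2  75. ]
(np.float64(269.7142862908273), 114)
```

View pics/end.png

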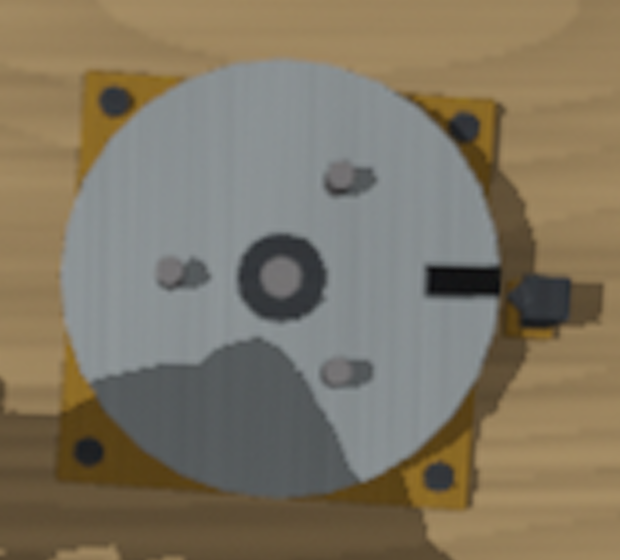

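The slot at (463,281) is now about 4° past the pointer tip at (512,298), so the release seems to have nudged it. I'll check whether it is still moving.

Run:
```python
from obs import *
look("top");camera("wrist");camera("wrist");look("top")
```

```text
t 33.9 p [0.3813 0.2344 0.1926] xt [-0.238  0.971] yt [0.971 0.238] hub-rel in tool [ 0.2887 -0.0562] F [-0.8  0.6  0.7] open -0.0
33.9 top [269.7 115. ]
34.05 top [269.7 114. ]
```

At rest about 4° past. The quick lift let the flexed tool kick the disc. There is time for a redo with a lighter press and a slow release.

Emit:
servo_tool([
  {"dx": 0,"dy": 0,"dz": 0,"twist": -0.14,"fingers": 0},
  {"dx": 0,"dy": 0,"dz": 0,"twist": -0.137,"fingers": 0},
  {"dx": -4.23,"dy": -1.34,"dz": 0,"twist": 0,"fingers": 0},
  {"dx": -4.23,"dy": -1.34,"dz": 0.7,"twist": 0,"fingers": 0},
  {"dx": -4.23,"dy": -1.34,"dz": 0.8,"twist": 0,"fingers": 0},
  {"dx": -4.23,"dy": -1.34,"dz": 0.9,"twist": 0,"fingers": 0},
  {"dx": -4.23,"dy": -1.34,"dz": 0.9,"twist": 0,"fingers": 0},
  {"dx": -4.23,"dy": -1.34,"dz": 0.9,"twist": 0,"fingers": 0},
  {"dx": 0,"dy": 0,"dz": 1.7,"twist": 0,"fingers": 0},
  {"dx": 0,"dy": 0,"dz": 1.7,"twist": 0,"fingers": 0},
  {"dx": 0,"dy": 0,"dz": 1.7,"twist": 0,"fingers": 0},
  {"dx": 0,"dy": 0,"dz": 0.2,"twist": 0,"fingers": 0},
])

```text
clock: 35.3
ee_pos: [0.436, -0.0256, 0.0963]
orientation: [-3.14, -0.002, 2.088]
wrist_force: [-0.1, 0.2, 0.6]
opening: 0.0004
grasp_force: 0.0
```

Run:
```python
from obs import *
```

```text
t 35.3 p [ 0.436  -0.0256  0.0963] xt [-0.494  0.869] yt [0.869 0.494] hub-rel in tool [ 0.0401 -0.0562] F [-0.1  0.2  0.6] open 0.0
```

Emit:
servo_tool([
  {"dx": -0.6,"dy": 0,"dz": 0,"twist": 0,"fingers": 0},
  {"dx": -0.77,"dy": 0,"dz": 0,"twist": 0,"fingers": 0},
  {"dx": -0.77,"dy": 0,"dz": 0,"twist": 0,"fingers": 0},
  {"dx": -0.77,"dy": 0,"dz": 0,"twist": 0,"fingers": 0},
  {"dx": -0.77,"dy": 0,"dz": 0,"twist": 0,"fingers": 0},
  {"dx": -0.77,"dy": 0,"dz": 0,"twist": 0,"fingers": 0},
  {"dx": 0.5,"dy": 0,"dz": -3,"twist": 0,"fingers": 0},
  {"dx": 0,"dy": 0,"dz": -3,"twist": 0,"fingers": 0},
  {"dx": 0,"dy": 0,"dz": -1,"twist": 0,"fingers": 0},
  {"dx": 2.7,"dy": 0.7,"dz": 0,"twist": 0,"fingers": 0},
  {"dx": 2.7,"dy": 0.7,"dz": 0,"twist": 0,"fingers": 0},
  {"dx": 2.6,"dy": 0.8,"dz": 0,"twist": 0,"fingers": 0},
])

```text
clock: 36.5
ee_pos: [0.4358, 0.0216, 0.1674]
orientation: [-3.141, -0.0, 2.089]
wrist_force: [0.2, -0.1, 0.3]
opening: -0.0001
grasp_force: 0.0
```

Run:
```python
from obs import *
look("top");camera("wrist");look("top")
```

```text
t 36.5 p [0.4358 0.0216 0.1674] xt [-0.495  0.869] yt [0.869 0.495] hub-rel in tool [ 0.0812 -0.033 ] F [ 0.2 -0.1  0.3] open -0.0
36.5 top [351.6 108. ]
36.6 top [  0. 109.]
```

Emit:
servo_tool([
  {"dx": 0,"dy": 0,"dz": 0,"twist": 0,"fingers": 0},
  {"dx": 0,"dy": 0,"dz": 0,"twist": 0,"fingers": 0},
  {"dx": 0,"dy": 0,"dz": 0,"twist": 0,"fingers": 0},
  {"dx": 0,"dy": 0,"dz": 0,"twist": 0,"fingers": 0},
  {"dx": 0,"dy": 0,"dz": 0,"twist": 0,"fingers": 0},
  {"dx": 0,"dy": 0,"dz": 0,"twist": 0,"fingers": 0},
  {"dx": 0,"dy": 0,"dz": 0,"twist": 0,"fingers": 0},
  {"dx": 0,"dy": 0,"dz": 0,"twist": 0,"fingers": 0},
  {"dx": 0,"dy": 0,"dz": 0,"twist": 0,"fingers": 0},
  {"dx": 0,"dy": 0,"dz": 0,"twist": 0,"fingers": 0},
  {"dx": 0,"dy": 0,"dz": 0,"twist": 0,"fingers": 0},
  {"dx": 0,"dy": 0,"dz": 0,"twist": 0,"fingers": 0},
  {"dx": 0,"dy": 0,"dz": 0,"twist": 0,"fingers": 0},
  {"dx": 0,"dy": 0,"dz": 0,"twist": 0,"fingers": 0},
  {"dx": 0,"dy": 0,"dz": 0,"twist": 0,"fingers": 0},
  {"dx": 0,"dy": 0,"dz": 0,"twist": 0,"fingers": 0},
  {"dx": 0,"dy": 0,"dz": 0,"twist": 0,"fingers": 0},
  {"dx": 0,"dy": 0,"dz": 0,"twist": 0,"fingers": 0},
  {"dx": 0,"dy": 0,"dz": 0,"twist": 0,"fingers": 0},
  {"dx": 0,"dy": 0,"dz": 0,"twist": 0,"fingers": 0},
])

```text
clock: 38.65
ee_pos: [0.4361, 0.0212, 0.1678]
orientation: [-3.142, -0.0, 2.09]
wrist_force: [0.3, 0.9, 1.0]
opening: -0.0
grasp_force: 0.0
```

Emit:
servo_tool([
  {"dx": 0,"dy": 0,"dz": 0,"twist": 0,"fingers": 0},
  {"dx": 0,"dy": 0,"dz": 0,"twist": 0,"fingers": 0},
  {"dx": 0,"dy": 0,"dz": 0,"twist": 0,"fingers": 0},
  {"dx": 0,"dy": 0,"dz": 0,"twist": 0,"fingers": 0},
  {"dx": 0,"dy": 0,"dz": 0,"twist": 0,"fingers": 0},
  {"dx": 0,"dy": 0,"dz": 2.5,"twist": 0,"fingers": 0},
  {"dx": 0,"dy": 0,"dz": 2.5,"twist": 0,"fingers": 0},
  {"dx": 0,"dy": 0,"dz": 1.5,"twist": 0,"fingers": 0},
  {"dx": 0,"dy": 0,"dz": 1,"twist": 0,"fingers": 0},
  {"dx": 0,"dy": 0,"dz": 0,"twist": 0,"fingers": 0},
  {"dx": 0,"dy": 0,"dz": 0,"twist": 0,"fingers": 0},
  {"dx": 0,"dy": 0,"dz": 0,"twist": 0,"fingers": 0},
  {"dx": 0,"dy": 0,"dz": 0,"twist": 0,"fingers": 0},
  {"dx": 0,"dy": 0,"dz": 0,"twist": 0,"fingers": 0},
  {"dx": 0,"dy": 0,"dz": 0,"twist": 0,"fingers": 0},
])

```text
clock: 40.15
ee_pos: [0.4362, 0.0211, 0.093]
orientation: [3.141, 0.0, 2.09]
wrist_force: [-0.2, 0.9, 0.1]
opening: 0.0001
grasp_force: 0.0
```

Run:
```python
from obs import *
look("top");camera("wrist");look("top")
```

```text
t 40.15 p [0.4362 0.0211 0.093 ] xt [-0.496  0.868] yt [0.868 0.496] hub-rel in tool [ 0.0806 -0.0328] F [-0.2  0.9  0.1] open 0.0
40.15 top [223.6  70. ]
40.25 top [227.8  71. ]
```

Emit:
servo_tool([
  {"dx": 0,"dy": 0,"dz": 0.3,"twist": 0,"fingers": 0},
  {"dx": 0,"dy": 0,"dz": 0,"twist": 0,"fingers": 0},
  {"dx": 0,"dy": 0,"dz": 0,"twist": 0,"fingers": 0},
  {"dx": 0,"dy": 0,"dz": 0,"twist": 0,"fingers": 0},
])

```text
clock: 40.7
ee_pos: [0.4361, 0.0212, 0.0898]
orientation: [-3.142, -0.0, 2.09]
wrist_force: [-0.7, 0.4, 0.8]
opening: 0.0003
grasp_force: 0.0
```

Run:
```python
from obs import *
look("top");look("top");look("top")
```

```text
t 40.7 p [0.4361 0.0212 0.0898] xt [-0.496  0.868] yt [0.868 0.496] hub-rel in tool [ 0.0807 -0.0329] F [-0.7  0.4  0.8] open 0.0
40.7 top [245.2  70. ]
40.75 top [247.  71.]
40.8 top [248.8  71. ]
```

Emit:
servo_tool([
  {"dx": 0,"dy": 0,"dz": 0.15,"twist": 0,"fingers": 0},
  {"dx": 0,"dy": 0,"dz": 0.1,"twist": 0,"fingers": 0},
  {"dx": 0,"dy": 0,"dz": 0,"twist": 0,"fingers": 0},
  {"dx": 0,"dy": 0,"dz": 0,"twist": 0,"fingers": 0},
  {"dx": 0,"dy": 0,"dz": 0.3,"twist": 0,"fingers": 0},
  {"dx": 0,"dy": 0,"dz": 0,"twist": 0,"fingers": 0},
  {"dx": 0,"dy": 0,"dz": 0,"twist": 0,"fingers": 0},
])

```text
clock: 41.55
ee_pos: [0.4367, 0.0216, 0.0859]
orientation: [3.139, 0.001, 2.09]
wrist_force: [-5.6, 3.7, 23.3]
opening: -0.0001
grasp_force: 11.8
```

Run:
```python
from obs import *
look("top")
```

```text
t 41.55 p [0.4367 0.0216 0.0859] xt [-0.496  0.868] yt [0.868 0.496] hub-rel in tool [ 0.0808 -0.0321] F [-5.6  3.7 23.3] open -0.0
41.55 top [265.1  71. ]
```

Emit:
servo_tool([
  {"dx": 0,"dy": 0,"dz": -0.02,"twist": 0,"fingers": 0},
  {"dx": 0,"dy": 0,"dz": -0.02,"twist": 0,"fingers": 0},
  {"dx": 0,"dy": 0,"dz": -0.02,"twist": 0,"fingers": 0},
  {"dx": 0,"dy": 0,"dz": -0.02,"twist": 0,"fingers": 0},
  {"dx": 0,"dy": 0,"dz": -0.02,"twist": 0,"fingers": 0},
  {"dx": 0,"dy": 0,"dz": -0.02,"twist": 0,"fingers": 0},
  {"dx": 0,"dy": 0,"dz": -0.02,"twist": 0,"fingers": 0},
  {"dx": 0,"dy": 0,"dz": -0.02,"twist": 0,"fingers": 0},
  {"dx": 0,"dy": 0,"dz": -0.02,"twist": 0,"fingers": 0},
  {"dx": 0,"dy": 0,"dz": -0.02,"twist": 0,"fingers": 0},
  {"dx": 0,"dy": 0,"dz": -0.02,"twist": 0,"fingers": 0},
  {"dx": 0,"dy": 0,"dz": -0.02,"twist": 0,"fingers": 0},
  {"dx": 0,"dy": 0,"dz": -0.05,"twist": 0,"fingers": 0},
  {"dx": 0,"dy": 0,"dz": -0.2,"twist": 0,"fingers": 0},
  {"dx": 0,"dy": 0,"dz": -2,"twist": 0,"fingers": 0},
  {"dx": 0,"dy": 0,"dz": -4,"twist": 0,"fingers": 0},
  {"dx": 0,"dy": 0,"dz": -4,"twist": 0,"fingers": 0},
  {"dx": 4,"dy": 0,"dz": 0,"twist": 0,"fingers": 0},
  {"dx": 4,"dy": 0,"dz": 0,"twist": 0,"fingers": 0},
  {"dx": 4,"dy": 0,"dz": 0,"twist": 0,"fingers": 0},
])

```text
clock: 43.6
ee_pos: [0.3759, 0.1261, 0.1896]
orientation: [3.141, 0.0, 2.088]
wrist_force: [0.1, 0.2, -0.0]
opening: -0.0003
grasp_force: 0.0
```

Run:
```python
from obs import *
look("top");camera("wrist");im=camera("top");print(slot_angle(im));where()
cv2.imwrite("pics/end2.png",rect(im,"top",*HUB,.075)[:,:,::-1][60:620,60:])
```

```text
t 43.6 p [0.3759 0.1261 0.1896] xt [-0.495  0.869] yt [0.869 0.495] hub-rel in tool [ 0.2017 -0.0334] F [ 0.1  0.2 -0. ] open -0.0
43.6 top [265.7 115. ]
(np.float64(265.65184914724784), 115)
t 43.75 p [0.3755 0.1268 0.1896] xt [-0.499  0.866] yt [0.866 0.499] hub-rel in tool [ 0.2026 -0.0324] F [ 0.9  0.1 -0.2] open -0.0
```

View pics/end2.png

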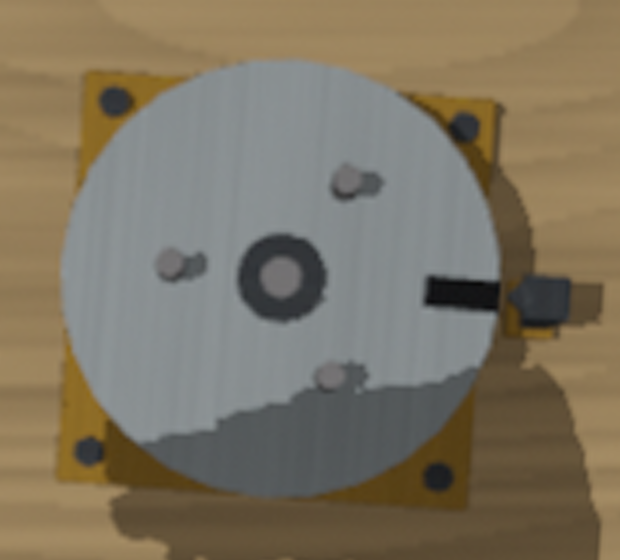

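The slot's outer end at (498,296) now meets the pointer tip at (510,298). The disc is at rest at 265.7° and the fingers are clear, so I'm handing in.

Run:
```python
from h import *
print(r.hand_in())
```

```text
the job is handed in; nothing more can be done
None
```

The job is handed in at about 44 s: on the fourth flick the flange coasted about 5 s untouched, and a fingertip on the flat stopped it with the slot within about half a degree of the pointer, fingers clear. Earlier, two flicks ran out short and one braked stop was nudged about 4° past the pointer as the finger lifted; the disc sat there untouched until the last flick.

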